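Open the end stop and lay the carton down

ROBOT

A 7-joint arm with a two-finger parallel gripper is mounted at the origin on the work surface. World frame = base frame: x ahead of the robot, y to its left, z up, the work surface at z = 0. Lengths are in m, angles in rad, forces in N, time in s.
With the tool pointing down it reaches from about 0.425 to 0.925 m from the base axis. Payload 6.8 kg.
Tool frame: the origin (TCP) lies between the finger pads; the fingertips stand 14 mm ahead of it and the grasp point (between the pads) lies 5 mm behind it; z points along the fingers, y is the line along which they close (so a half turn about z gives the same grasp; the last joint's range is limited). The gripper opens to 85 mm and grips with 20 to 120 N. Pads are 22 mm wide; open, the fingers measure 114 mm over their backs; the gripper's body (76 mm by 85 mm) begins 54 mm behind the grasp point. The pads swing forward as they close: fully open they stand 13 mm farther back than shut.
Start: joints at [1.119, 0.477, 0.022, 1.555, -0.011, 1.109, -0.083], TCP at [0.228, -0.636, 0.245] pointing down, gripper open.
Joint ranges: [-2.96, 2.96], [-0.34, 2.1], [-1.41, 1.46], [0.24, 2.44], [-1.37, 4.51], [0.17, 1.92], [-2.96, 2.96]. Speed limits (rad/s): [2.39, 2.39, 3.14, 3.14, 3.14, 3.14, 3.14].

INTERFACE

Orientations are given as a rotation vector (axis times angle).
In Python, from bench import r, eyes, ticket gives the robot as it stands. The module is installed in compiled form; this text tells all that it offers.
- The arm moves only by the tool arm_command, never from a script. Its argument "plan" is text: rows parted by semicolons, each of 4 numbers parted by spaces: the shift along the tool's x, y, z in m, then the turn about the tool's z in degrees. In form: tx ty tz yaw; .... A call has 1 to 20 rows; each row shifts and turns the commanded pose from where the row before left it, along the tool's axes as they then stand; what a row does not reach is not made up. A row lasts 1/8 s, in which the tool goes at most 62.5 mm and 10.7 degrees, less where a joint would pass 70% of its speed; a pose out of reach is approached as far as the arm can. A call is refused whole if a number of a shift passes 0.0625 or a number of a turn 10.7, either way. A call with a gripper value outside its range is refused whole. "hand" is the closure, from -1 (fully open) to 1 (shut), set as the call begins (left out, the last holds). The fingers move at their own pace and stop on an object; "grip_force" is the grip in N (left out, the last holds). Time passes only in rows, so rows that do not move let the fingers close. It gives the time, the measured TCP pose, the force, the opening and the grip force at its end, in the units of the state.
- r.get_obs(): the state, without advancing time (a new reading comes with each control period).
- eyes.grab_frame(name): name is "scene" or "top"; returns (picture, depth): 384x512x3 uint8, red, green, blue; 384x512 float32, m along the optical axis (not along the pixel's ray), 0 where there is no reading.
- eyes.calibration(name): a dict with "fov_y" (degrees; the focal length in pixels is half the picture's height over the tangent of half this angle, whatever the lens; pixels are square), "cx", "cy" (the principal point, pixels), "k1" (the pictures are not rectified: a ray, as slopes to the right and down, at radius r is drawn at 1 + k1 r^2 times it, then the intrinsics apply), "origin" and "attitude" of the camera in the world. Camera axes: x right, y up, looking along -z (the intrinsics and any distortion apply to the point x, -y, -z); pixel columns grow to the right and rows downward; lengths in m; the calibration is good to about 2 mm. A picture is of the moment at which its call begins. calibration takes no time and is no camera call.
- ticket.hand_in(): hands the job in; it is judged then, once.
The state is a dict: "clock": time; "joints": joint angles; "qvel": joint speeds; "tau": joint torques, N m; "tcp_pos": TCP position; "orientation": TCP orientation; "contact_force": force on the tool from outside, world axes, zero at the start; "moment": the same for the moment, N m; "grip_width": finger opening in m; "gripper_force": force on a finger pad.
Only numpy, scipy, OpenCV 4.12 (cv2) and the standard library are available. Lean on these libraries where they do the work, as an engineer would, in place of code of your own. Each camera call takes 0.05 s, during which the arm holds its last target. There are 200 camera calls.

TASK

Make room on the packing bed and lay the carton down for labelling: first lift the end stop over the bumps on its rail, slide it to the far end and let it drop fully into the pocket there. Then push the standing carton over towards the stop, so that it ends lying flat and lengthwise on the bed with its white label facing up. Leave the other things on the bench where they are.

Things in the scene. Friction and masses are not known exactly. Their poses are not given: they have to be found in the camera images.
- jig: Fixed packing bed: grey plate 150 mm (its x) by 410 mm (its y), 12 mm thick. Origin on the bench top under the plate's middle; z up. Yaw at most 0.25 rad, so its +y points to the robot's left. A grey rail for the end stop runs along y on its +x side: centred at x = +105 mm, 40 mm wide, y -15 to +200 mm, top 30 mm above the bench.
- far_pocket (a point): Middle of the far pocket's floor on the rail: bed x 105, y 147, z 30 mm. Along the rail stand blocks 40 mm wide, 12 mm high: end block at bed y 15..37, bump at 63..77, bump at 120..134, end block at 160..182 mm. Near pocket: between first block and first bump. Far pocket: between second bump and last block.
- stop_grip (a point): Top middle of the stop's black grip fin: 50 mm along bed x, 18 mm thick along bed y, 52 mm tall, top 122 mm above the bench when down. Straight below, a steel tooth (16 mm along y) stands on the rail. The stop weighs 0.4 kg, only rises and slides, never turns or comes off, and drops when let go. Its guide post, 35 mm from the fin's middle along +x, tops out 92 mm above the bench.
- stop_blade (a point): Top middle of the stop's aluminium blade, an upright plate across the bed: bed x -60 to +70 mm, 12 mm thick along y, at the same y as the grip, from 18 to 70 mm above the bench when down. The carton lies down in front of it, on its -y side.
- stop_slide (a joint): Stop's place along the rail, m: tooth middle at bed y = 45 mm + value. Hard limits 0 and 0.107. Down in the near pocket 0 to 0.010, where it starts; down in the far pocket 0.097 to 0.107. About 1 N of friction. It passes a bump only when lifted more than 12 mm.
- stop_lift (a joint): Height of the stop above its lowest position, m: 0 = tooth down on the rail (in a pocket or between the bumps), 0.012 = resting on top of a bump, 0.035 = highest.
- carton: Brown carton 120 mm (its x) by 78 mm (y) by 170 mm (z), 0.3 to 0.65 kg. Origin: middle of its bottom end. Stands on end on the bed's -y half, axes nearly the bed's. White label on its -y face, away from the stop. Pushed high it tips about its lower +y edge; past 25 degrees it falls by itself. Lying as wanted, its y axis points down, its z along bed +y. No room to lie until the stop is moved.
- carton_mid (a point): Centre of the carton: 85 mm above its bottom end while it stands, 39 mm above the bed once it lies.
- tape_roll: Bystander: loose roll of brown tape lying flat, 108 mm diameter, 48 mm high, on the bench past the bed's +y end. Origin at the middle of its underside.
- dark_carton: Bystander: loose black product carton 120 by 150 by 75 mm high, beyond the rail. Origin at the middle of its underside.
- white_carton: Bystander: loose white carton 100 by 60 by 45 mm high, on the bench past the bed's -y end. Origin at the middle of its underside.
- tape_gun: Bystander: loose hand tape dispenser, 190 mm long, 56 mm wide, 54 mm high, lying to the left of the bed. Origin at about its middle, underneath.
Not all that is in view belongs to the job. What is shaped like the carton but yellow is not meant.

How it is judged:
By the outcome, as a careful person would: the job done as asked, in the order asked, and still so for the second after the job is handed in, with the robot touching nothing.
It also fails if it takes over 51 s, if anything falls off the work surface, if the arm or the gripper's body presses on something with over 40 N, if the wrist force passes 120 N, or if a joint passes its speed limit or range.

## Working session

There is one attempt and no reset: what is moved stays moved. The work goes in short steps, Python scripts to look and compute and a tool call to move; the robot and the scene stay as the last step left them, time stands still between calls to the robot, and variables do not carry over. Pictures are saved under pics/ and viewed, at most 10 in all, crops included, and the job is handed in when it is done.

Besides the shell and the picture viewer there is one more tool, called by a JSON object that holds its "fn" and its "kwargs", one argument or row to a line. arm_command: Moves the arm, as the interface text tells. Its arguments: {"type":"object","properties":{"plan":{"type":"string"},"hand":{"type":"number"},"grip_force":{"type":"number"}},"required":["plan"]}

```bash
mkdir -p pics
cat > h.py <<'E'
import numpy as np, cv2
from scipy.spatial.transform import Rotation as R
from bench import r, eyes, ticket
def grab(n,tag):
    im,d=eyes.grab_frame(n); cv2.imwrite(f'pics/{tag}.png',im[:,:,::-1]); np.savez(f'pics/{tag}.npz',im=im,d=d); return im,d
def att(a):
    a=np.array(a,float)
    return a if a.shape==(3,3) else (R.from_rotvec(a).as_matrix() if a.size==3 else R.from_quat(a).as_matrix())
def unproj(n,uv,depth):
    c=eyes.calibration(n); f=192/np.tan(np.radians(c['fov_y'])/2)
    uv=np.atleast_2d(np.array(uv,float)); k=c['k1']
    K=np.array([[f,0,c['cx']],[0,f,c['cy']],[0,0,1.]])
    s=cv2.undistortPoints(uv[:,None,:],K,np.array([k,0,0,0,0.]))[:,0]
    z=np.atleast_1d(depth)
    p=np.c_[s[:,0]*z,-s[:,1]*z,-z]
    return p@att(c['attitude']).T+np.array(c['origin'])
E
python3 - <<'E'
from h import *
for n in('top','scene'): print(n,eyes.calibration(n)); grab(n,n+'0')
print(r.get_obs())
a=np.hstack([cv2.imread('pics/top0.png')]);
E
```

```text
top {'fov_y': 54.77801310444429, 'cx': 252.7013589586905, 'cy': 189.62733744699327, 'k1': -0.06666813940197444, 'origin': array([0.35835284, 0.10049669, 1.26986777]), 'attitude': array([ 0.11418844, -0.11978802, -1.55941591])}
scene {'fov_y': 45.42970249176352, 'cx': 253.09912160559531, 'cy': 191.68817830226146, 'k1': -0.032572270914484856, 'origin': array([0.9595592 , 0.89538043, 1.37566247]), 'attitude': array([0.20153018, 0.8057373 , 2.5325233 ])}
{'clock': 0.1, 'joints': array([ 1.11891501,  0.47773191,  0.0223544 ,  1.55634571, -0.01150579,
        1.10927011, -0.08306776]), 'qvel': array([-0.00094642, -0.00170657, -0.00067375, -0.00142433, -0.0008731 ,
       -0.00032055, -0.00013714]), 'tau': array([ 5.49172692e-03, -5.97753239e+01,  1.61410119e+00, -2.81953955e+01,
        1.27915945e-02,  5.01187387e-03, -2.12217896e-05]), 'tcp_pos': array([ 0.22732676, -0.63503794,  0.24441633]), 'orientation': array([-3.09372984e+00, -5.37145977e-01,  6.19142783e-04]), 'contact_force': array([ 0.17469336, -0.9264935 , -0.53841959]), 'moment': array([-0.07123396,  0.00908769, -0.03498817]), 'gripper_force': 0.0, 'grip_width': 0.08528055647611481}
```

View pics/top0.png

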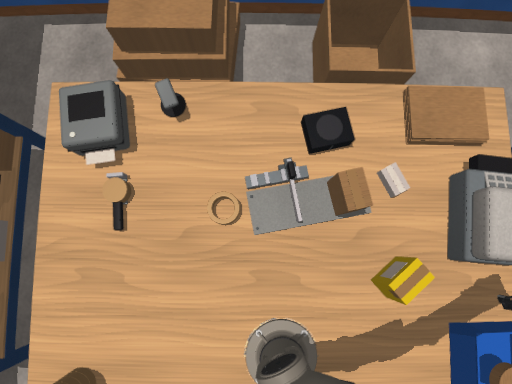

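View pics/scene0.png

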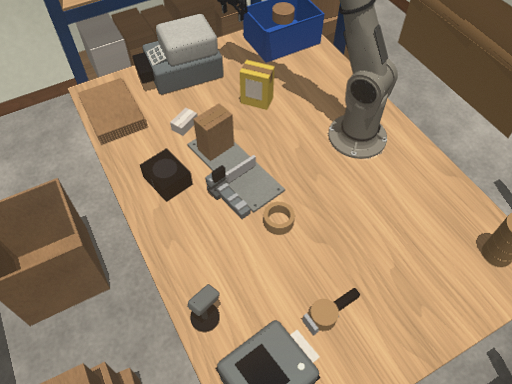

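The top view shows the bed at about (310,202), the rail with the stop and its black fin at (290,163), and the blade from (291,163) to (298,220). There are two upright cartons: a brown one on the bed at (350,192) and a yellow one off the bed at (403,280). Only the brown one on the bed's -y half fits the description. I'll confirm it in an enlarged crop.

Run:
```python
import cv2
i=cv2.imread('pics/top0.png')[145:245,225:425]
cv2.imwrite('pics/crop0.png',cv2.resize(i,None,fx=4,fy=4,interpolation=cv2.INTER_CUBIC))
from h import *
d=np.load('pics/top0.npz')['d']
v,u=np.mgrid[145:245,225:425]
P=unproj('top',np.c_[u.ravel(),v.ravel()],d[145:245,225:425].ravel())
def box(m,name):
    q=P[m]; rc=cv2.minAreaRect(q[:,:2].astype(np.float32)*1000); print(name,len(q),rc,q[:,2].mean())
uu,vv=u.ravel(),v.ravel()
z=P[:,2]
box((z>.17)&(z<.195)&(uu>320),'cartontop')
box((z>.065)&(z<.078)&(uu>280)&(uu<305),'blade')
box((z>.112)&(z<.13)&(uu<320),'fin')
box((z>.008)&(z<.016)&(uu>240)&(uu<330)&(vv>175),'plate')
box((z>.026)&(z<.046)&(uu>240)&(uu<330)&(vv<192),'rail')
```

```text
cartontop 1062 ((528.3150634765625, -209.18045043945312), (121.77999114990234, 79.7526626586914), 13.409200668334961) 0.1819456927066096
blade 208 ((543.43310546875, -32.845298767089844), (212.2388916015625, 25.631433486938477), 9.327244758605957) 0.07048261580470788
fin 90 ((600.5892333984375, -25.223928451538086), (49.61448287963867, 18.116092681884766), 10.349281311035156) 0.12172559043482475
plate 2965 ((487.741943359375, -30.84765625), (185.33872985839844, 310.24346923828125), 10.7377347946167) 0.01205677158129589
rail 690 ((616.7476806640625, -22.702056884765625), (155.57830810546875, 298.3420715332031), 5.8682050704956055) 0.03457266994186709
```

View pics/crop0.png

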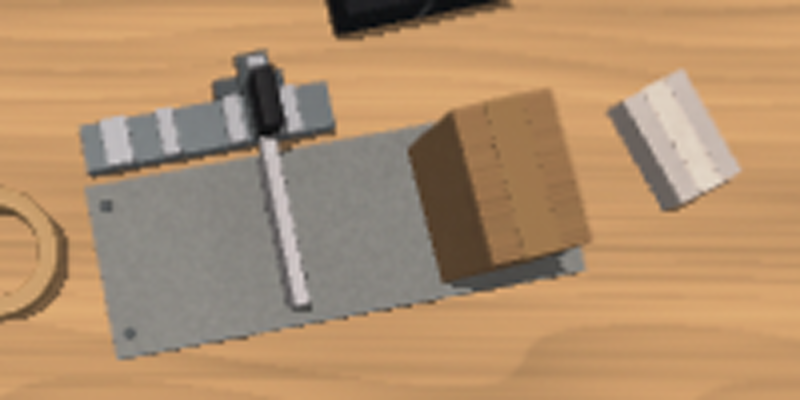

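The crop confirms it: a plain brown carton with its top centred at crop (518,175), on the bed's right half. The bed's corners are at crop (85,187), (120,358) and (582,270). The fin is at (264,98), and the far pocket is at about (143,140), between the blocks at (117,140) and (167,131).

Run:
```python
from h import *
c=eyes.calibration('top');o=np.array(c['origin'])
def atz(cr,z):
    uv=np.array(cr,float)/4+[225-.4,145-.4]
    p=unproj('top',uv,np.ones(len(uv))); d=p-o; return (o+d*((z-o[2])/d[:,2])[:,None])
A,B,C=atz([(85,187),(120,358),(582,270)],.012)
print(A,B,C,np.linalg.norm(A-B),np.linalg.norm(B-C))
print('yaw from end',np.degrees(np.arctan2(*(A-B)[[1,0]])),'yaw from side',np.degrees(np.arctan2(-(B-C)[0],(B-C)[1])))
yaw=np.radians(10.4)
Rz=np.array([[np.cos(yaw),-np.sin(yaw)],[np.sin(yaw),np.cos(yaw)]])
mid=(A+C)[:2]/2
print('mid',mid)
f=np.array([.6006,-.0252]); ca=np.array([.5283,-.2092])
print('fin bed',(f-mid)@Rz,'carton bed',(ca-mid)@Rz)
print('far pocket',mid+Rz@[.105,.147])
q=R.from_rotvec(r.get_obs()['orientation']).as_matrix(); print(q)
b=Rz@[0,1]
print('tool y world',q[:2,1],'bed y',b,'bedx',Rz@[1,0])
```

```text
[0.54120444 0.12020181 0.012     ] [0.3956626  0.08914201 0.012     ] [ 0.47287578 -0.30652188  0.012     ] 0.14881914796811757 0.40312750940766545
yaw from end 12.046669895732204 yaw from side 11.042400034011727
mid [ 0.50704011 -0.09316003]
fin bed [0.10429093 0.0499542 ] carton bed [-3.68149075e-05 -1.17971418e-01]
far pocket [0.5837788  0.07037948]
[[ 9.41473618e-01  3.37086031e-01 -6.58525651e-04]
 [ 3.37086654e-01 -9.41472451e-01  1.48752060e-03]
 [-1.18561343e-04 -1.62244161e-03 -9.99998677e-01]]
tool y world [ 0.33708603 -0.94147245] bed y [-0.18051915  0.98357147] bedx [0.98357147 0.18051915]
```

{"fn": "arm_command", "kwargs": {
  "plan": "0 0 0 8.9; 0.03 -0.033 0 0; 0.03 -0.033 0 0; 0.03 -0.033 0 0; 0.03 -0.033 0 0; 0.03 -0.033 0 0; 0.03 -0.033 0 0; 0.03 -0.033 0 0; 0.03 -0.033 0 0; 0.03 -0.033 0 0; 0.03 -0.033 0 0; 0.03 -0.033 0 0; 0.03 -0.033 0 0; 0.03 -0.033 0 0; 0.03 -0.033 0 0; 0.03 -0.033 0 0; 0.03 -0.033 0 0; 0 0 0 0; 0 0 0 0",
  "hand": -1
}}

```text
clock: 2.48
tcp_pos: [0.5996, -0.0276, 0.2447]
orientation: [3.127, 0.295, -0.002]
contact_force: [-0.3, -0.8, -0.2]
grip_width: 0.0855
gripper_force: 0.0
```

{"fn": "arm_command", "kwargs": {
  "plan": "0.0015 -0.002 0.03 0; 0 0 0.03 0; 0 0 0.03 0; 0 0 0.03 0; 0 0 0.015 0; 0 0 0.011 0; 0 0 0 0; 0 0 0 0"
}}

```text
clock: 3.48
tcp_pos: [0.6019, -0.0247, 0.1003]
orientation: [3.127, 0.295, 0.003]
contact_force: [-0.1, -0.7, 1.0]
grip_width: 0.0857
gripper_force: 0.0
```

{"fn": "arm_command", "kwargs": {
  "plan": "0 0 0 0; 0 0 0 0; 0 0 0 0; 0 0 0 0; 0 0 0 0; 0 0 0 0",
  "hand": 1,
  "grip_force": 50
}}

```text
clock: 4.22
tcp_pos: [0.6013, -0.0248, 0.0995]
orientation: [3.127, 0.296, 0.0]
contact_force: [-1.3, -1.0, 4.1]
grip_width: 0.0175
gripper_force: 52.0
```

{"fn": "arm_command", "kwargs": {
  "plan": "0 0 -0.012 0; 0 0 -0.012 0; 0 0 0 0; 0 0 0 0"
}}

```text
clock: 4.72
tcp_pos: [0.6013, -0.0247, 0.1233]
orientation: [3.128, 0.296, 0.001]
contact_force: [2.2, -0.7, -4.1]
grip_width: 0.0172
gripper_force: 51.1
```

{"fn": "arm_command", "kwargs": {
  "plan": "0 -0.015 0 0; 0 -0.015 0 0; 0 -0.015 0 0; 0 -0.015 0 0; 0 -0.015 0 0; 0 -0.012 0 0; 0 -0.01 0 0; 0 0 0 0; 0 0 0 0"
}}

```text
clock: 5.85
tcp_pos: [0.5826, 0.0706, 0.1231]
orientation: [-3.128, -0.296, 0.002]
contact_force: [-1.5, -0.2, -3.1]
grip_width: 0.0175
gripper_force: 51.1
```

{"fn": "arm_command", "kwargs": {
  "plan": "0 0 0.008 0; 0 0 0.008 0; 0 0 0.006 0; 0 0 0 0; 0 0 0 0"
}}

```text
clock: 6.48
tcp_pos: [0.5828, 0.0702, 0.1011]
orientation: [3.127, 0.295, -0.001]
contact_force: [-2.6, -0.6, -3.6]
grip_width: 0.0175
gripper_force: 51.0
```

{"fn": "arm_command", "kwargs": {
  "plan": "0 0 0 0; 0 0 0 0; 0 0 0 0; 0 0 0 0; 0 0 -0.02 0; 0 0 -0.04 0; 0 0 -0.04 0; 0 0 -0.04 0; 0 0 0 0; 0 0 0 0",
  "hand": -1
}}

```text
clock: 7.72
tcp_pos: [0.5827, 0.0704, 0.2408]
orientation: [3.127, 0.295, -0.001]
contact_force: [-0.4, 0.2, 0.3]
grip_width: 0.0856
gripper_force: 0.0
```

{"fn": "arm_command", "kwargs": {
  "plan": "-0.01 0.035 0 0; -0.01 0.035 0 0; -0.01 0.035 0 0; -0.01 0.035 0 0; -0.01 0.035 0 0; -0.01 0.035 0 0; -0.01 0.035 0 0; -0.01 0.035 0 0; -0.01 0.035 0 0; -0.015 0.035 0 0; 0 0 0 0; 0 0 0 0",
  "hand": 1
}}

```text
clock: 9.22
tcp_pos: [0.5451, -0.2919, 0.2399]
orientation: [-3.126, -0.296, 0.003]
contact_force: [0.0, 0.7, 0.4]
grip_width: -0.0001
gripper_force: 0.0
```

Run:
```python
from h import *
im,d=grab('top','top1')
grab('scene','scene1')
v,u=np.mgrid[145:245,225:425]
P=unproj('top',np.c_[u.ravel(),v.ravel()],d[145:245,225:425].ravel());z=P[:,2];uu=u.ravel();vv=v.ravel()
m=(z>.112)&(z<.13)&(uu<300)
q=P[m];print(len(q),cv2.minAreaRect(q[:,:2].astype(np.float32)*1000),np.median(q[:,2]))
print(r.get_obs()['tcp_pos'])
a=cv2.imread('pics/top1.png')[140:250,225:425];b=cv2.imread('pics/scene1.png')[80:230,150:350]
cv2.imwrite('pics/crop1.png',cv2.resize(np.vstack([a,b]),None,fx=2.3,fy=2.3,interpolation=cv2.INTER_CUBIC))
```

```text
90 ((581.8682250976562, 70.89025115966797), (50.12730026245117, 18.048324584960938), 11.319252967834473) 0.12124836537988481
[ 0.545777   -0.29111722  0.24060173]
```

View pics/crop1.png

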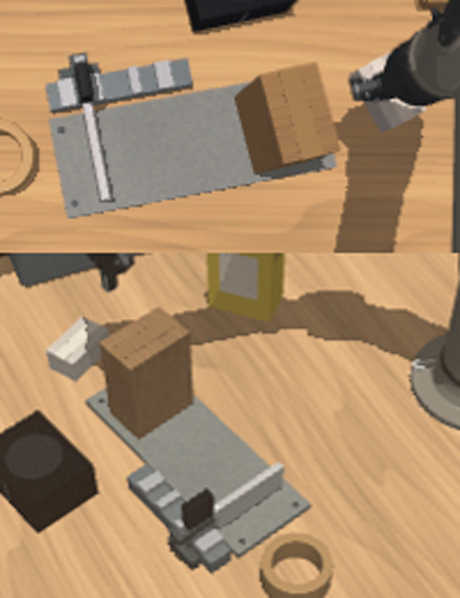

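The stop is down in the far pocket: its fin top is at 121 mm as at the start, and the fin shows at crop (83,80) between the blocks. The carton still stands with its label side towards the gripper. Next I lower the closed fingers behind it and push high.

{"fn": "arm_command", "kwargs": {
  "plan": "0 0 0.03 0; 0 0 0.031 0; 0 0 0 0; 0 -0.01 0 0; 0 -0.01 0 0; 0 -0.008 0 0; 0 -0.008 0 0; 0 -0.008 0 0; 0 -0.008 0 0; 0 -0.008 0 0; 0 0 0 0"
}}

```text
clock: 10.7
tcp_pos: [0.534, -0.2328, 0.1801]
orientation: [-3.127, -0.298, 0.001]
contact_force: [0.4, -0.7, -0.6]
grip_width: -0.0002
gripper_force: 0.3
```

Run:
```python
from h import *
grab('scene','scene2')
b=cv2.imread('pics/scene2.png')[80:230,150:350]
cv2.imwrite('pics/crop2.png',cv2.resize(b,None,fx=2,fy=2))
```

```text
(no output)
```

View pics/crop2.png

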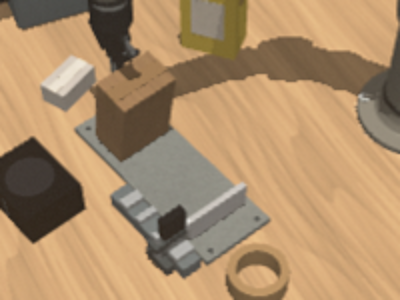

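The carton is tipping about its lower edge: its top at (135,80) leans towards the stop. I continue the push.

{"fn": "arm_command", "kwargs": {
  "plan": "0 -0.008 0 0; 0 -0.008 0 0; 0 -0.008 0 0; 0 -0.008 0 0; 0 -0.008 0 0; 0 -0.008 0 0; 0 -0.008 0 0; 0 0 0 0; 0 0 0 0; 0 0 0 0; 0 0 0 0"
}}

```text
clock: 12.12
tcp_pos: [0.5237, -0.1793, 0.1803]
orientation: [3.128, 0.295, 0.0]
contact_force: [-0.1, -0.3, 1.0]
grip_width: -0.0001
gripper_force: 0.0
```

Run:
```python
from h import *
grab('scene','scene3')
b=cv2.imread('pics/scene3.png')[80:230,150:350]
cv2.imwrite('pics/crop3.png',cv2.resize(b,None,fx=2,fy=2))
```

```text
(no output)
```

View pics/crop3.png

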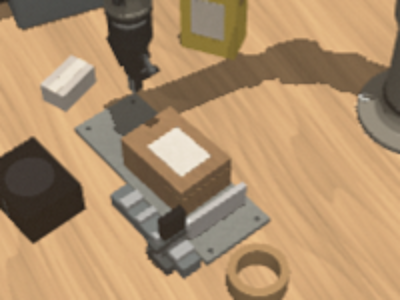

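The carton lies flat with its white label up at (178,150), lengthwise in front of the blade. I retreat upwards, then check from above.

{"fn": "arm_command", "kwargs": {
  "plan": "0 0 -0.03 0; 0 0.03 -0.03 0; 0 0.04 0 0; 0 0.04 0 0; 0 0.04 0 0; 0 0 0 0; 0 0 0 0"
}}

```text
clock: 13.05
tcp_pos: [0.5518, -0.3255, 0.24]
orientation: [-3.127, -0.296, 0.001]
contact_force: [-0.6, 0.3, 0.3]
grip_width: -0.0
gripper_force: 0.0
```

Run:
```python
from h import *
im,d=grab('top','top4')
v,u=np.mgrid[145:245,225:425]
P=unproj('top',np.c_[u.ravel(),v.ravel()],d[145:245,225:425].ravel());z=P[:,2];uu=u.ravel()
m=(z>.082)&(z<.098)&(uu<345)&(uu>270)
q=P[m];print(len(q),cv2.minAreaRect(q[:,:2].astype(np.float32)*1000),np.percentile(q[:,2],[5,50,95]))
m=(z>.112)&(z<.13)&(uu<300);q=P[m];print(cv2.minAreaRect(q[:,:2].astype(np.float32)*1000),np.median(q[:,2]))
cv2.imwrite('pics/crop4.png',cv2.resize(cv2.imread('pics/top4.png')[135:255,90:430],None,fx=2,fy=2))
```

```text
1974 ((497.8597412109375, -79.42547607421875), (120.14622497558594, 171.73175048828125), 13.32286262512207) [0.08645341 0.0901445  0.09398034]
((582.050048828125, 71.03176879882812), (49.242881774902344, 17.964651107788086), 11.179056167602539) 0.1214580963568046
```

View pics/crop4.png

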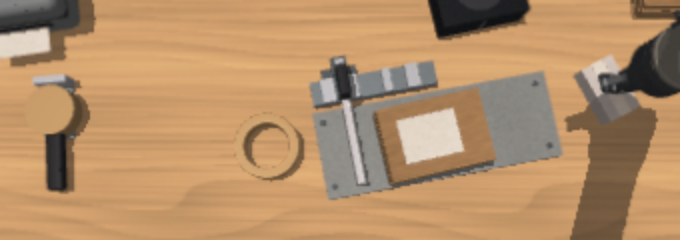

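The top view shows the carton flat on the bed (top at 90 mm), with its label up at (430,135) and about 2° off the bed's axis. The stop is seated at (343,75), and the other things haven't moved.

```bash
python3 -c "
from bench import ticket
print(ticket.hand_in())"
```

```text
the job is handed in; nothing more can be done
None
```

The job is done and handed in at about 13 s: the stop is seated in the far pocket, the carton lies flat and lengthwise (about 2° off the bed's axis) with its label up, and the other things are where they were.

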